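Check two battery cells under the height-gauge bridge

ROBOT

A 6-joint arm with a two-finger parallel gripper is mounted at the origin on the work surface. World frame = base frame: x ahead of the robot, y to its left, z up, the work surface at z = 0. Lengths are in mm, angles in rad, forces in N, time in s.
With the tool pointing down it reaches from about 375 to 750 mm from the base axis. Payload 9 kg.
Tool frame: the origin (TCP) lies between the finger pads; the fingertips stand 19 mm ahead of it and the grasp point (between the pads) is the TCP; z points along the fingers, x is the direction in which the jaws open and shut, and the axes are right-handed (so a half turn about z gives the same grasp; the last joint's range is limited). The gripper opens to 85 mm and grips with 20 to 120 N. Pads are 22 mm wide; open, the fingers measure 114 mm over their backs; the gripper's body (76 mm by 85 mm) begins 54 mm behind the grasp point. The pads swing forward as they close: fully open they stand 13 mm farther back than shut.
Start: joints at [-1.484, 0.104, 0.097, 1.564, 0, 1.353], TCP at [180.071, -572.371, 250.331] pointing down, gripper open.
Joint ranges: [-2.99, 2.99], [-0.84, 1.86], [-1.1, 1.16], [-1.84, 2.11], [-1.51, 1.56], [-3.14, 3.14]. Speed limits (rad/s): [2.22, 2.22, 2.57, 3.14, 3.14, 3.14].

INTERFACE

Orientations are given as a 3x3 rotation matrix whose columns are the frame's x, y, z axes.
In Python, from bench import robot, read_camera gives the robot as it stands.
- The arm moves only by the shell command python3 -m jog 'ROWS' [OPENING] [FORCE]. ROWS is text: rows parted by semicolons, each of 4 numbers parted by spaces: the shift along the tool's x, y, z in mm, then the turn about the tool's z in rad. In form: tx ty tz twist; .... A call has 1 to 20 rows; each row shifts and turns the pose as measured when the row begins, along the tool's axes as they then stand; what a row does not reach is not made up. A row lasts 1/10 s, in which the tool goes at most 50 mm and 8.59 degrees, less where a joint would pass 70% of its speed; a pose out of reach is approached as far as the arm can. A call with a gripper value outside its range is refused whole. OPENING is the finger opening in mm, from 0 to 85.4, set as the call begins (- or left out, the last holds). The fingers move at their own pace and stop on an object; FORCE is the grip in N (left out, the last holds). Time passes only in rows, so rows that do not move let the fingers close. It gives the time, the measured TCP pose, the force and the opening at its end, in the units of the state.
- robot.observe(): the state, without advancing time (a new reading comes with each control period).
- read_camera(name): name is "scene" or "top"; returns a dict with "pixels" (420x560x3 uint8, blue, green, red), "z_map" (420x560 float32, mm along the optical axis (not along the pixel's ray), 0 where there is no reading), "mtx" (3x3 intrinsics, pixels), "k1" (the pictures are not rectified: a ray, as slopes to the right and down, at radius r is drawn at 1 + k1 r^2 times it, then the intrinsics apply), "origin" and "rotation" of the camera in the world. Camera axes: x right, y up, looking along -z (the intrinsics and any distortion apply to the point x, -y, -z); pixel columns grow to the right and rows downward; lengths in mm; the calibration is good to about 2 mm. A picture is of the moment at which its call begins.
- robot.sign_off(): hands the job in, once; it reports no verdict.
The state is a dict: "clock": time; "joints": joint angles; "dq": joint speeds; "tau": joint torques, N m; "ee_pos": TCP position; "ee_rot": TCP orientation; "contact_force": force on the tool from outside, world axes, zero at the start; "wrist_torque": the same for the moment, N m; "gripper_width": finger opening in mm.
Only numpy, scipy, OpenCV 4.12 (cv2) and the standard library are available. Lean on these libraries where they do the work, as an engineer would, in place of code of your own. Each camera call takes 0.05 s, during which the arm holds its last target. There are 200 camera calls.

TASK

Of the two battery cells lying in the lanes of the height gauge, one has swollen: push them gently along their lanes under the fixed bridge bar to find out which, without forcing the one that jams. Press the cell that clears home until it just pushes in the sprung amber stop beyond the bar, hold it there a moment, and leave it there in its lane; lift the swollen one out and set it down gently, flat in the red tray. Do not disturb anything else.

Things in the scene. Friction and masses are not known exactly. Their poses are not given: they have to be found in the camera images.
- cell_a: One of two like battery cells: white block, two amber bands, 90 mm long (x) x 40 wide (y), 0.25-0.46 kg; origin at the centre of its underside, x along its length to the bridge. It starts in a lane before the bridge. 46 mm tall at its ends, with a raised top panel (70 x 34 mm) to 48 mm, on the swollen one (names do not tell) to 51.5 mm: it jams with its front end 10 mm under the bar.
- cell_b: One of two like battery cells: white block, two amber bands, 90 mm long (x) x 40 wide (y), 0.25-0.46 kg; origin at the centre of its underside, x along its length to the bridge. It starts in a lane before the bridge. 46 mm tall at its ends, with a raised top panel (70 x 34 mm) to 48 mm, on the swollen one (names do not tell) to 51.5 mm: it jams with its front end 10 mm under the bar.
- gauge: Black base plate of the height gauge, fixed, 320 x 250 x 12 mm; origin at the centre of its underside, on the table; x runs along the lanes, away from the robot, to the bridge and the stop. Two lanes, centred at y = +60 and -60 mm, each 43 mm wide between guide strips 8 mm high and 6 mm thick; the cells lie on the plate's top, 12 mm above the table, and take 2 to 6 N to slide.
- bridge: Rigid steel bar across both lanes on black posts at y = -115, 0, +115 mm, fixed on the gauge; origin at the gauge's x = +20 mm, y = 0, z = 0, axes as the gauge. The bar reaches from -10 to +10 mm in x; underside 61.5 mm and top 77.5 mm above the table (49.5 mm over the plate). Over 20 N between a cell and the bar does damage.
- stop (a joint): Push-in (m) of the sprung amber stop across both lanes beyond the bar: 0 free, 0.010 bottomed; 2.5 N per mm towards the gauge's +x, springs back. Adjustable, its place is not measured: free face at x = +55 to +75 mm of the gauge, so a cell at home has its origin at +10 to +30 mm. Home: pushed in 1.5 mm or more for 0.3 s, never over 8 mm (20 N). Face 18-48 mm above the table.
- red_tray: Red open tray, fixed, for rejected cells, 180 (x) x 140 (y) x 35 mm, walls and floor 5 mm thick; origin at the centre of its underside. It stands to the left or the right of the gauge; a blue tray like it stands on the other side.
- blue_tray: Blue open tray, fixed, of the same size as the red one, holding two aluminium spacers; leave alone.
- spacer_0: Aluminium spacer plate 50 x 35 x 14 mm in the blue tray, bystander; origin at the centre of its underside.
- spacer_1: Aluminium spacer plate 50 x 35 x 14 mm in the blue tray, bystander; origin at the centre of its underside.
- screwdriver: Screwdriver lying on the table beyond the gauge, bystander.
- cleaner: White bottle with blue cap, 60 mm across, 120 mm tall, bystander; origin at the centre of its underside.
- bolt_cup: Small steel cup, 64 mm across, 45 mm tall, bystander; origin at the centre of its underside.
Mind the look-alikes: they are no part of the job. Leave any pink look-alike of the cell_a alone.

How it is judged:
By the outcome, as a careful person would: the job done as asked, in the order asked, and still so for the second after the job is handed in, with the robot touching nothing.
It also fails if it takes over 72 s, if anything falls off the work surface, if the arm or the gripper's body presses on something with over 40 N, if the wrist force passes 120 N, or if a joint passes its speed limit or range.

## Working session

There is one attempt and no reset: what is moved stays moved. The work goes in short steps, Python scripts to look and compute and a shell command to move; the robot and the scene stay as the last step left them, time stands still between calls to the robot, and variables do not carry over. Pictures are saved under pics/ and viewed, about 8 in all and at most 12, crops included, and the job is handed in when it is done.

```bash
ls; mkdir -p pics; python3 - <<'E'
from bench import robot, read_camera
import cv2,numpy as np,pickle
s=robot.observe();print(s)
for n in("scene","top"):
    c=read_camera(n);cv2.imwrite(f"pics/{n}0.png",c["pixels"]);pickle.dump(c,open(f"{n}0.pkl","wb"))
    print(n,c["mtx"],c["k1"],c["origin"],c["rotation"])
E
```

```text
pics
{'clock': 0.0, 'joints': array([-1.48371782e+00,  1.04721181e-01,  9.64765036e-02,  1.56388848e+00,
        7.67095964e-06,  1.35309386e+00]), 'dq': array([ 0.00093278, -0.00058234, -0.000251  ,  0.00049388, -0.00107166,
        0.00042659]), 'tau': array([-1.77564911e-03, -5.56930804e+01,  5.03649652e+01,  1.69669610e-02,
       -2.05891029e-04,  1.02097641e-05]), 'ee_pos': array([ 180.03355795, -572.03743861,  249.51347214]), 'ee_rot': array([[ 3.00084177e-01, -9.53912719e-01, -1.08619870e-04],
       [-9.53911834e-01, -3.00084050e-01,  1.33242805e-03],
       [-1.30361515e-03, -2.96226795e-04, -9.99999106e-01]]), 'contact_force': array([ 0.75028718,  0.04637603, -0.14736945]), 'wrist_torque': array([-0.0444467 , -0.00028809,  0.0267717 ]), 'gripper_width': 85.44653498311479}
scene [[493.29251028   0.         276.91806209]
 [  0.         493.29251028 209.62197574]
 [  0.           0.           1.        ]] -0.1689244946468389 [863.35977656 600.25209449 817.60567663] [[-0.86057891 -0.36220438  0.35806693]
 [ 0.50908228 -0.63307196  0.58314246]
 [ 0.01546537  0.68412563  0.72920021]]
top [[397.52068331   0.         285.69503831]
 [  0.         397.52068331 210.29312642]
 [  0.           0.           1.        ]] 0.028360293797555614 [ 441.15170332   -8.59792167 1110.82397128] [[-1.82835132e-02  9.98358832e-01 -5.42711368e-02]
 [-9.99832805e-01 -1.82417103e-02  1.26556615e-03]
 [ 2.73490783e-04  5.42852020e-02  9.98525434e-01]]
```

View pics/top0.png

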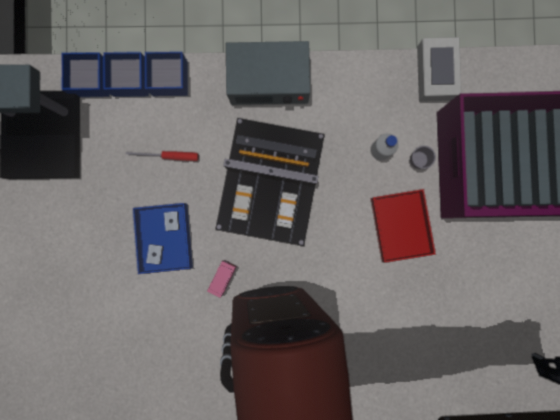

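View pics/scene0.png

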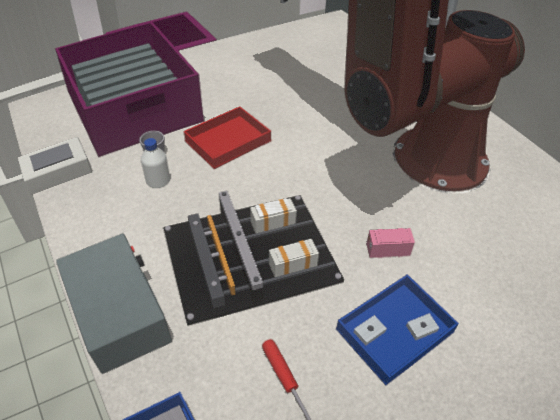

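The top view shows the gauge at about (270,182), turned about 8°, with cells at (242,203) and (287,210). The red tray is at (403,226) on the robot's right, the blue tray at (162,238), and the pink look-alike at (222,279). The scene view agrees: both cells lie short of the bar, with the amber stop beyond it.

```bash
cat > h.py <<'E'
import numpy as np,cv2
def ray(c,uv):
    K=c["mtx"];uv=np.atleast_2d(np.float64(uv))
    p=cv2.undistortPoints(uv[:,None],K,np.array([c["k1"],0,0,0.]))[:,0]
    d=np.c_[p[:,0],-p[:,1],-np.ones(len(p))]
    return d@np.asarray(c["rotation"]).T
def plane(c,uv,z):
    d=ray(c,uv);o=np.asarray(c["origin"]);return o+d*((z-o[2])/d[:,2])[:,None]
def blobs(c,lo,hi,box,amin=8,hsv=True):
    im=cv2.cvtColor(c["pixels"],cv2.COLOR_BGR2HSV)
    m=cv2.inRange(im,lo,hi);k=np.zeros_like(m);x0,y0,x1,y1=box;k[y0:y1,x0:x1]=m[y0:y1,x0:x1]
    n,l,st,ce=cv2.connectedComponentsWithStats(k)
    return [(ce[i],st[i],np.argwhere(l==i)[:,::-1]) for i in range(1,n) if st[i,4]>=amin]
E
python3 - <<'E'
from h import *;import pickle
c=pickle.load(open("top0.pkl","rb"))
np.set_printoptions(precision=1,suppress=True)
# plate corners by dark mask
g=blobs(c,(0,0,0),(180,110,75),(205,112,335,255),500)
for ce,st,p in g:
    r=cv2.minAreaRect(p.astype(np.float32));print("plate",st,r);print(plane(c,cv2.boxPoints(r),12))
for nm,z,box in(("cell",59,(225,175,310,235)),("stop",45,(230,145,320,172))):
  for ce,st,p in blobs(c,(8,110,90),(28,255,255),box,4):
    r=cv2.minAreaRect(p.astype(np.float32));print(nm,ce,st[4],plane(c,ce,z)[0],plane(c,cv2.boxPoints(r),z)[:,:2].tolist())
for ce,st,p in blobs(c,(0,0,150),(180,60,255),(225,180,310,235),60):
    r=cv2.minAreaRect(p.astype(np.float32));print("white",ce,st[4],r)
for ce,st,p in blobs(c,(0,150,60),(6,255,255),(365,180,440,270),200)+blobs(c,(174,150,60),(180,255,255),(365,180,440,270),200):
    r=cv2.minAreaRect(p.astype(np.float32));b=cv2.boxPoints(r);print("tray",st[4],r);print(plane(c,b,35))
# top-height samples from depth
for u,v in((242,203),(287,210),(243,196),(241,210),(289,202),(285,218)): print(u,v,c["z_map"][v,u])
print(cv2.resize(c["pixels"][110:260,205:335],None,fx=5,fy=5,interpolation=cv2.INTER_CUBIC).shape)
cv2.imwrite("pics/crop.png",cv2.resize(c["pixels"][115:250,205:335],None,fx=4.4,fy=4.4,interpolation=cv2.INTER_CUBIC))
E
```

```text
plate [ 230  119   94   56 3236] ((276.79541015625, 146.19912719726562), (89.01858520507812, 42.19377517700195), 10.784297943115234)
[[ 647.9  144.9   12. ]
 [ 764.4  121.4   12. ]
 [ 712.9 -122.2   12. ]
 [ 596.9  -97.6   12. ]]
plate [ 216  167  101   78 4529] ((265.2943420410156, 205.93019104003906), (91.59140014648438, 64.00955200195312), 10.619654655456543)
[[452.9 187.6  12. ]
 [627.2 153.3  12. ]
 [575.5 -96.1  12. ]
 [401.9 -59.7  12. ]]
cell [243.5 193.8] 48 [544.2 101.3  59. ] [[544.1938201965668, 122.02327626739341], [551.9492492102529, 120.64126782078702], [544.450525083943, 80.28588375175275], [536.6987340638625, 81.68351354326313]]
cell [288.2 201.1] 44 [522.5 -17.   59. ] [[523.4893323159525, 3.1550488155518632], [531.0922202230431, 1.3895864922933292], [522.1771554846923, -36.68951519308419], [514.5808358747238, -34.91020326235045]]
cell [240.5 210. ] 48 [501.3 109.8  59. ] [[501.3769720203082, 130.53003771165154], [508.66951986616857, 129.23311554515996], [501.1914495144979, 88.96691917693977], [493.90242935442717, 90.27919653119363]]
cell [285.  217.5] 41 [479.3  -7
[... 200 characters left out ...]
642.8  19.7  45. ] [[657.6730981666722, 114.21812133591786], [667.1915654951538, 112.3209515099285], [628.5824444827349, -73.59652801143096], [619.0914051852491, -71.62385040121336]]
white [241.6 202. ] 127 ((241.5, 202.0), (12.0, 11.0), 90.0)
white [286.5 209.3] 156 ((286.3269348144531, 209.3654022216797), (12.159199714660645, 12.74754810333252), 11.309932708740234)
tray 3310 ((403.3513488769531, 225.60809326171875), (64.77320098876953, 52.114479064941406), 80.53767395019531)
[[ 528.9 -245.4   35. ]
 [ 549.5 -384.9   35. ]
 [ 376.9 -406.8   35. ]
 [ 356.2 -268.6   35. ]]
242 203 1049.4891
287 210 1050.4215
243 196 1054.1066
241 210 1051.3036
289 202 1050.0078
285 218 1046.6721
(750, 650, 3)
```

View pics/crop.png

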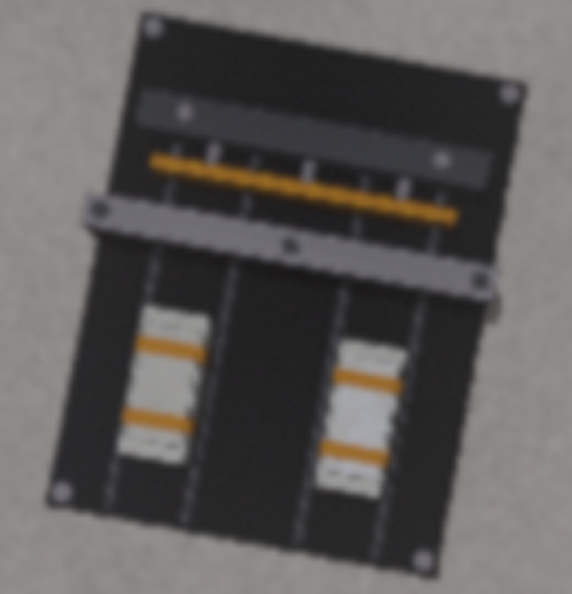

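```bash
cat >> h.py <<'E'
G0=np.array([583.0,31.8]);GA=-0.2034
gx=np.array([np.cos(GA),np.sin(GA)]);gy=np.array([-gx[1],gx[0]])
def where():
    from bench import robot
    s=robot.observe();p=s["ee_pos"];r=s["ee_rot"];d=p[:2]-G0;f=s["contact_force"]
    print("t %.2f gauge x %.1f y %.1f z %.1f  toolx-gy ang err %.4f  F gx %.1f gy %.1f z %.1f w %.1f"%(s["clock"],d@gx,d@gy,p[2],np.arctan2(r[1,0],r[0,0])-(GA+np.pi/2),f[:2]@gx,f[:2]@gy,f[2],s["gripper_width"]),"z",np.round(r[:,2],3),"j",np.round(s["joints"],2))
E
echo 'from h import where;where()'>w.py
python3 -m jog '0 0 0 -0.146;0 0 0 -0.146;0 0 0 -0.146;0 0 0 -0.146;0 0 0 -0.146;0 0 0 -0.146;0 0 0 -0.146;0 0 0 -0.146;0 0 0 -0.146;0 0 0 -0.146;0 0 0 -0.146;0 0 0 -0.146;0 0 0 -0.146;0 0 0 -0.146;0 0 0 -0.146;0 0 0 -0.146;0 0 0 -0.146;0 0 0 -0.146' 0; python3 w.py
```

```text
clock: 1.9
ee_pos: [179.7, -568.1, 240.4]
ee_rot: [[0.138, 0.99, -0.001], [0.99, -0.137, 0.017], [0.017, -0.004, -1.0]]
contact_force: [-0.2, -0.2, -0.8]
gripper_width: 0.3
t 1.90 gauge x -273.8 y -669.0 z 240.4  toolx-gy ang err 0.0654  F gx -0.1 gy -0.3 z -0.8 w 0.3 z [-0.001  0.017 -1.   ] j [-1.48  0.11  0.09  1.56  0.   -1.35]
```

```bash
python3 -m jog '0 49 -3 0.065;48 49 -1 0;49 31 -1 0;49 0 -1 0;49 0 -1 0;49 0 -1 0;49 0 -1 0;49 0 -1 0;49 0 -1 0;49 0 -1 0;49 0 -1 0;49 0 -1 0;49 0 -1 0;49 0 -1 0;49 0 -1 0'; python3 w.py
```

```text
clock: 3.4
ee_pos: [422.5, 78.6, 263.6]
ee_rot: [[0.201, 0.98, -0.004], [0.979, -0.2, 0.028], [0.027, -0.009, -1.0]]
contact_force: [0.8, -0.5, 0.2]
gripper_width: -0.2
t 3.40 gauge x -166.7 y 13.4 z 263.6  toolx-gy ang err 0.0013  F gx 0.9 gy -0.4 z 0.2 w -0.2 z [-0.004  0.028 -1.   ] j [-0.14 -0.42 -0.35  1.64  0.03  0.06]
```

```bash
python3 -m jog '40 15 45 0;0 0 49 0;0 0 49 0;0 0 40 0;0 0 10 0'; python3 w.py
```

```text
clock: 3.9
ee_pos: [441.1, 120.8, 76.9]
ee_rot: [[0.19, 0.982, 0.001], [0.981, -0.19, 0.029], [0.029, -0.004, -1.0]]
contact_force: [-0.5, 0.3, -0.2]
gripper_width: -0.2
t 3.90 gauge x -156.9 y 58.5 z 76.9  toolx-gy ang err 0.0125  F gx -0.6 gy 0.2 z -0.2 w -0.2 z [ 0.001  0.029 -1.   ] j [-0.04 -0.31 -0.61  1.27  0.03  0.15]
```

```bash
python3 -m jog '0 0 25 0.0125;0 8 2 0;0 0 0 0'; python3 w.py
```

```text
clock: 4.2
ee_pos: [449.6, 119.7, 50.7]
ee_rot: [[0.202, 0.979, 0.001], [0.979, -0.202, 0.029], [0.029, -0.005, -1.0]]
contact_force: [0.7, -0.9, -0.4]
gripper_width: 0.5
t 4.20 gauge x -148.4 y 59.1 z 50.7  toolx-gy ang err -0.0002  F gx 0.9 gy -0.8 z -0.4 w 0.5 z [ 0.001  0.029 -1.   ] j [-0.04 -0.26 -0.62  1.22  0.03  0.16]
```

```bash
python3 -m jog '0 8 4 0;0 8 0 0;0 5 0 0;0 5 0 0;0 5 0 0'; python3 w.py;python3 -m jog '0 5 -0.3 0;0 5 -0.3 0;0 5 -0.3 0;0 5 -0.3 0'; python3 w.py
```

```text
clock: 4.7
ee_pos: [485.4, 112.5, 51.5]
ee_rot: [[0.202, 0.979, 0.006], [0.979, -0.202, 0.029], [0.03, -0.0, -1.0]]
contact_force: [-1.4, -0.6, -1.4]
gripper_width: 0.1
t 4.70 gauge x -111.9 y 59.3 z 51.5  toolx-gy ang err -0.0002  F gx -1.3 gy -0.9 z -1.4 w 0.1 z [ 0.006  0.029 -1.   ] j [-0.05 -0.16 -0.52  1.2   0.03  0.15]
clock: 5.1
ee_pos: [506.3, 108.1, 52.6]
ee_rot: [[0.202, 0.979, 0.005], [0.979, -0.202, 0.029], [0.029, -0.001, -1.0]]
contact_force: [-2.1, 0.5, -1.2]
gripper_width: 0.0
t 5.10 gauge x -90.5 y 59.2 z 52.6  toolx-gy ang err -0.0001  F gx -2.1 gy 0.1 z -1.2 w 0.0 z [ 0.005  0.029 -1.   ] j [-0.06 -0.1  -0.46  1.2   0.03  0.14]
```

```bash
for i in 1 2 3; do :; done; python3 -m jog '0 2.5 1 0;0 2 1 0;0 2 1 0'; python3 w.py; python3 -m jog '0 1.5 1 0;0 1.5 1 0'; python3 w.py; python3 -m jog '0 1.5 0.5 0;0 1.5 0 0'; python3 w.py
```

```text
clock: 5.4
ee_pos: [513.1, 106.9, 50.2]
ee_rot: [[0.202, 0.979, 0.004], [0.979, -0.202, 0.03], [0.03, -0.002, -1.0]]
contact_force: [-4.7, 1.3, 4.2]
gripper_width: -0.1
t 5.40 gauge x -83.7 y 59.5 z 50.2  toolx-gy ang err 0.0000  F gx -4.8 gy 0.3 z 4.2 w -0.1 z [ 0.004  0.03  -1.   ] j [-0.06 -0.07 -0.45  1.19  0.03  0.14]
clock: 5.6
ee_pos: [515.9, 106.5, 48.4]
ee_rot: [[0.202, 0.979, 0.003], [0.979, -0.202, 0.03], [0.03, -0.003, -1.0]]
contact_force: [-5.0, 0.8, 3.0]
gripper_width: 0.3
t 5.60 gauge x -80.8 y 59.6 z 48.4  toolx-gy ang err 0.0003  F gx -5.0 gy -0.3 z 3.0 w 0.3 z [ 0.003  0.03  -1.   ] j [-0.06 -0.06 -0.44  1.19  0.03  0.14]
clock: 5.8
ee_pos: [518.6, 106.1, 47.9]
ee_rot: [[0.201, 0.98, 0.002], [0.979, -0.201, 0.03], [0.03, -0.004, -1.0]]
contact_force: [-3.3, 1.4, 1.8]
gripper_width: -0.2
t 5.80 gauge x -78.1 y 59.8 z 47.9  toolx-gy ang err 0.0006  F gx -3.5 gy 0.7 z 1.8 w -0.2 z [ 0.002  0.03  -1.   ] j [-0.06 -0.05 -0.43  1.19  0.03  0.14]
```

```bash
python3 -m jog '0 1.5 0 0;0 1.5 0 0'|grep force;python3 -m jog '0 1.5 0 0;0 1.5 0 0'|grep force; python3 -m jog '0 1.5 0 0;0 1.5 0 0'|grep force; python3 w.py
```

```text
contact_force: [-3.2, 1.1, 2.8]
contact_force: [-4.4, 0.2, 2.6]
contact_force: [-4.4, 1.0, 1.9]
t 6.40 gauge x -68.6 y 59.9 z 47.9  toolx-gy ang err 0.0008  F gx -4.5 gy 0.1 z 1.9 w 0.1 z [ 0.002  0.03  -1.   ] j [-0.06 -0.02 -0.4   1.19  0.03  0.14]
```

```bash
cat > look.py <<'E'
import sys;from h import *;from bench import read_camera
n=sys.argv[1];c=read_camera("top");cv2.imwrite(f"pics/t{n}.png",cv2.resize(c["pixels"][105:265,200:350],None,fx=3.7,fy=3.7,interpolation=cv2.INTER_CUBIC))
for ce,st,p in blobs(c,(8,110,90),(28,255,255),(215,135,325,245),4):
    z=45 if st[2]>40 else 59
    d=plane(c,ce,z)[0,:2]-G0;print(st[4],ce.round(1),"gauge",(d@gx).round(1),(d@gy).round(1))
s=read_camera("scene");cv2.imwrite(f"pics/s{n}.png",cv2.resize(s["pixels"][170:330,150:350],None,fx=4,fy=4,interpolation=cv2.INTER_CUBIC))
E
python3 look.py 1
```

```text
211 [280.6 158.7] gauge 61.0 -18.7
39 [289.4 201.4] gauge -49.4 -63.2
37 [285.9 217.7] gauge -93.8 -62.1
```

View pics/s1.png

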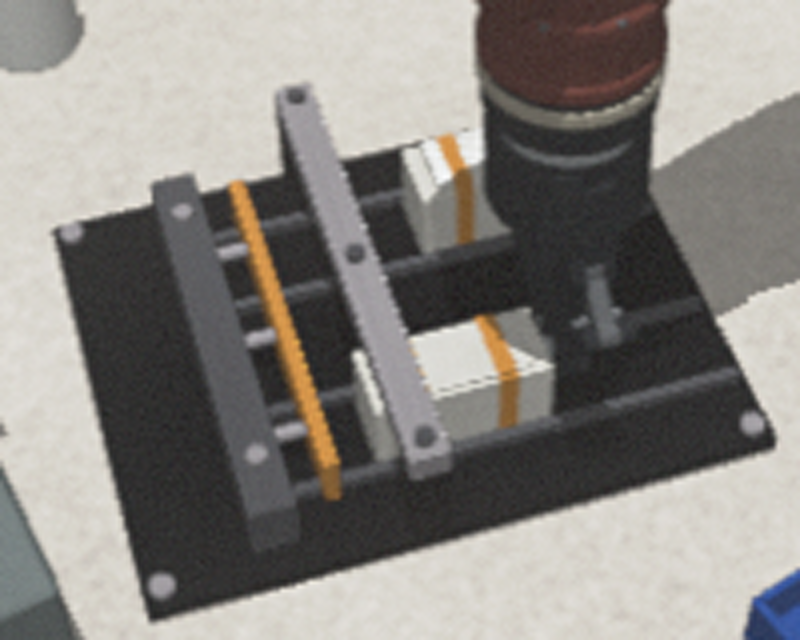

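The near (left) cell has its front end past the bar, between the bar and the amber stop, so it clears. The far (right) cell is untouched. I'll go on gently to the stop.

```bash
python3 -m jog '0 3 0.2 0;0 3 0 0;0 3 0 0;0 3 0 0;0 2 0 0;0 2 0 0'|grep force;python3 -m jog '0 1.5 0 0;0 1 0 0'|grep force; python3 w.py
```

```text
contact_force: [-4.3, 1.0, 3.3]
contact_force: [-4.0, 1.7, 3.0]
t 7.30 gauge x -48.7 y 60.0 z 47.7  toolx-gy ang err 0.0008  F gx -4.3 gy 0.9 z 3.0 w 0.0 z [ 0.002  0.03  -1.   ] j [-0.07  0.03 -0.35  1.19  0.03  0.13]
```

```bash
for k in 1; do python3 -m jog '0 1 0 0;0 1 0 0'|grep force; python3 w.py; done; python3 -m jog '0 1 0 0;0 1 0 0'|grep force; python3 w.py
```

```text
contact_force: [-4.2, 0.9, 3.2]
t 7.50 gauge x -46.7 y 60.0 z 47.7  toolx-gy ang err 0.0009  F gx -4.3 gy 0.1 z 3.2 w -0.2 z [ 0.002  0.03  -1.   ] j [-0.07  0.04 -0.34  1.19  0.03  0.13]
contact_force: [-8.9, 1.6, 6.8]
t 7.70 gauge x -45.2 y 60.1 z 47.7  toolx-gy ang err 0.0010  F gx -9.1 gy -0.3 z 6.8 w -0.2 z [ 0.    0.03 -1.  ] j [-0.07  0.05 -0.34  1.19  0.03  0.13]
```

```bash
python3 -m jog '0 1 0 0'|grep force; python3 w.py; python3 -m jog '0 1.2 0 0'|grep force; python3 w.py
```

```text
contact_force: [-10.5, 0.9, 8.1]
t 7.80 gauge x -45.0 y 60.1 z 47.7  toolx-gy ang err 0.0012  F gx -10.5 gy -1.2 z 8.1 w -0.1 z [-0.002  0.031 -1.   ] j [-0.07  0.05 -0.33  1.19  0.03  0.13]
contact_force: [-11.2, 1.5, 9.7]
t 7.90 gauge x -44.8 y 60.2 z 47.7  toolx-gy ang err 0.0014  F gx -11.3 gy -0.8 z 9.7 w 0.3 z [-0.004  0.031 -1.   ] j [-0.07  0.05 -0.33  1.2   0.03  0.13]
```

```bash
python3 -m jog '0 2 -1 0'|grep force; python3 w.py; python3 -m jog '0 2 -0.5 0'|grep force; python3 w.py
```

```text
contact_force: [-6.5, 2.0, -0.8]
t 8.00 gauge x -43.9 y 60.2 z 48.1  toolx-gy ang err 0.0016  F gx -6.8 gy 0.6 z -0.8 w 0.0 z [-0.006  0.031 -0.999] j [-0.07  0.06 -0.32  1.2   0.03  0.13]
contact_force: [-11.9, 3.3, 6.2]
t 8.10 gauge x -43.2 y 60.2 z 47.8  toolx-gy ang err 0.0018  F gx -12.3 gy 0.8 z 6.2 w -0.4 z [-0.009  0.032 -0.999] j [-0.07  0.06 -0.32  1.2   0.03  0.13]
```

```bash
for i in 1; do python3 -m jog '0 2 -0.5 0'; python3 w.py; done | grep gauge; python3 -m jog '0 1.5 -0.3 0;0 1.5 -0.3 0'>/dev/null;python3 w.py; python3 look.py 2
```

```text
t 8.20 gauge x -43.2 y 60.2 z 47.8  toolx-gy ang err 0.0020  F gx -18.4 gy -0.8 z 11.4 w 0.2 z [-0.013  0.033 -0.999] j [-0.07  0.07 -0.31  1.21  0.03  0.13]
t 8.40 gauge x -43.3 y 60.2 z 47.9  toolx-gy ang err 0.0024  F gx -12.8 gy -1.0 z 7.5 w -0.3 z [-0.02   0.033 -0.999] j [-0.07  0.08 -0.3   1.21  0.03  0.13]
193 [284.2 158.4] gauge 63.6 -28.0
40 [289.1 201.3] gauge -49.3 -62.5
41 [285.7 217.6] gauge -93.6 -61.6
```

View pics/s2.png

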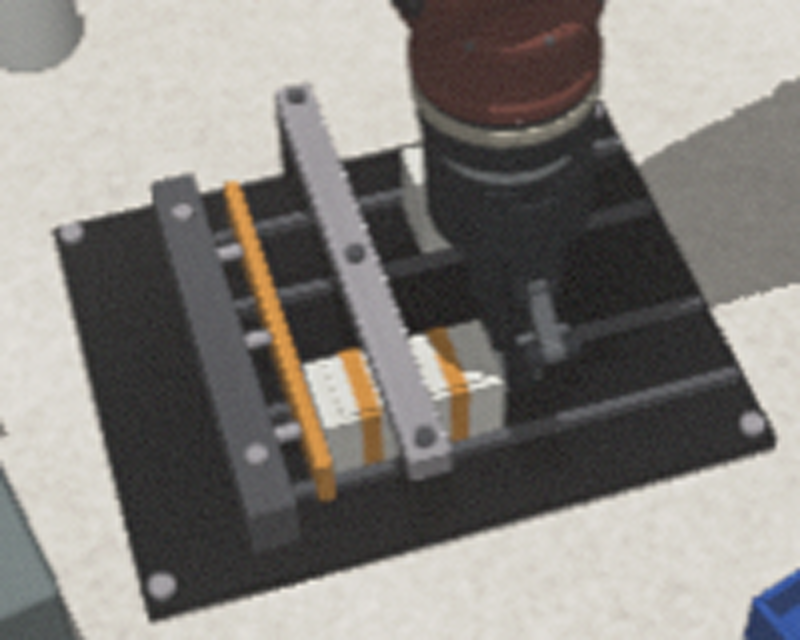

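```bash
python3 - <<'E'
from h import *;from bench import read_camera;import pickle
def m(c):
    b=max(blobs(c,(8,110,90),(28,255,255),(200,210,225,300),20),key=lambda t:t[1][4])[2]
    b=b[(b[:,1]>=222)&(b[:,1]<265)];o=[]
    for v in range(224,262):
        o.append([b[b[:,1]==v,0].mean(),v])
    d=plane(c,np.array(o),48)[:,:2]-G0;return np.mean(d@gx),len(b)
print(m(pickle.load(open("scene0.pkl","rb"))),m(read_camera("scene")))
E
python3 w.py
```

```text
(np.float64(57.804622219905205), 231) (np.float64(60.61572956717155), 242)
t 8.55 gauge x -43.3 y 60.2 z 47.9  toolx-gy ang err 0.0024  F gx -12.7 gy -1.3 z 7.7 w 0.2 z [-0.02   0.033 -0.999] j [-0.07  0.08 -0.3   1.21  0.03  0.13]
```

```bash
python3 - <<'E'
from bench import read_camera
for i in range(6): read_camera("top")
E
python3 w.py; python3 -m jog '0 -3 -1 0;0 -15 -1 0;0 -30 -1 0;0 -35 -1 0;0 -20 -1 0;-40 0 -1 0;-40 0 -1 0;-35 0 -1 0' >/dev/null; python3 w.py
```

```text
t 8.85 gauge x -43.3 y 60.2 z 47.8  toolx-gy ang err 0.0024  F gx -12.5 gy -1.0 z 7.8 w -0.2 z [-0.02   0.033 -0.999] j [-0.07  0.08 -0.3   1.21  0.03  0.13]
t 9.65 gauge x -144.0 y -55.1 z 55.8  toolx-gy ang err 0.0101  F gx 0.1 gy 0.2 z 0.7 w -0.1 z [-0.006  0.03  -1.   ] j [-0.31 -0.37 -0.69  1.26  0.03 -0.12]
```

```bash
python3 -m jog '-4 0 7 0.01;0 5 0.5 0;0 6 0 0;0 6 0 0;0 5 0 0;0 5 0 0' >/dev/null; python3 w.py;  python3 -m jog '0 5 0 0;0 4 0 0;0 3 0 0' >/dev/null; python3 w.py
```

```text
t 10.25 gauge x -113.3 y -60.5 z 48.5  toolx-gy ang err -0.0027  F gx -6.5 gy -2.8 z 4.6 w 0.2 z [-0.002  0.028 -1.   ] j [-0.31 -0.26 -0.62  1.22  0.03 -0.11]
t 10.55 gauge x -102.0 y -60.0 z 47.9  toolx-gy ang err -0.0006  F gx -7.4 gy -4.0 z 5.9 w 0.1 z [-0.009  0.026 -1.   ] j [-0.31 -0.22 -0.58  1.22  0.02 -0.1 ]
```

```bash
python3 -m jog '0 2.5 -0.3 0;0 2.5 -0.3 0;0 2.5 -0.3 0' >/dev/null; python3 w.py;  python3 -m jog '0 2 -0.3 0;0 2 -0.2 0' >/dev/null; python3 w.py;python3 -m jog '0 1.5 -0.2 0;0 1 -0.2 0' >/dev/null; python3 w.py
```

```text
t 10.85 gauge x -95.9 y -59.8 z 47.9  toolx-gy ang err 0.0009  F gx -6.4 gy -3.2 z 3.8 w 0.2 z [-0.016  0.024 -1.   ] j [-0.3  -0.19 -0.56  1.22  0.02 -0.1 ]
t 11.05 gauge x -93.1 y -59.9 z 47.9  toolx-gy ang err 0.0018  F gx -10.0 gy -4.6 z 6.9 w 0.1 z [-0.021  0.023 -1.   ] j [-0.3  -0.17 -0.54  1.23  0.02 -0.1 ]
t 11.25 gauge x -91.8 y -59.9 z 47.9  toolx-gy ang err 0.0027  F gx -9.0 gy -3.6 z 6.3 w -0.0 z [-0.027  0.021 -0.999] j [-0.3  -0.16 -0.53  1.23  0.01 -0.1 ]
```

```bash
python3 look.py 3
```

```text
229 [275.2 157.2] gauge 62.4 -3.5
34 [249.6 161.3] gauge 36.3 60.8
46 [246.2 177.9] gauge -9.0 61.3
```

View pics/s3.png

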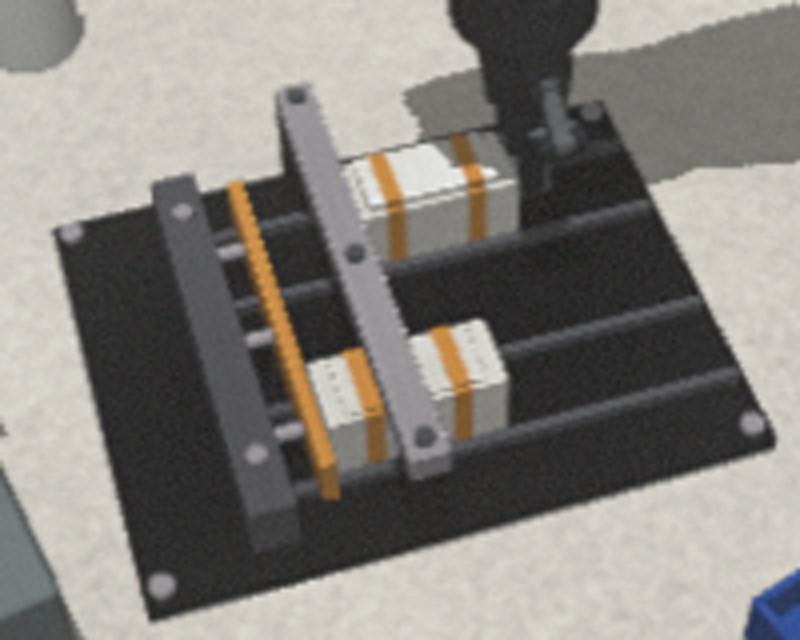

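```bash
python3 - <<'E'
from h import *;import pickle
c=pickle.load(open("scene0.pkl","rb"))
for z in(60,63.5):
    d=plane(c,[(246.5,214.5),(267.75,210),(150+490/4,170+345/4-0)],z)[:,:2]-G0;print(np.c_[d@gx,d@gy].round(1))
# calibration check of scene vs top on initial right/left bands
for ce,st,p in blobs(c,(8,110,90),(28,255,255),(240,190,330,280),4):
    d=plane(c,ce,50)[0,:2]-G0;print(st[4],ce.round(1),(d@gx).round(1),(d@gy).round(1))
E
python3 w.py
```

```text
[[-17.4 -61.7]
 [-63.5 -60.1]
 [-33.9  59.3]]
[[-16.6 -58.6]
 [-62.5 -57. ]
 [-33.   61.9]]
96 [284.5 211.9] -98.5 -52.6
91 [264.6 216.2] -54.6 -54.1
118 [305.4 253.3] -100.4 65.4
117 [284.3 258.6] -56.5 64.7
t 11.35 gauge x -91.8 y -59.8 z 47.9  toolx-gy ang err 0.0028  F gx -8.1 gy -5.0 z 5.3 w -0.1 z [-0.027  0.021 -0.999] j [-0.3  -0.16 -0.53  1.23  0.01 -0.1 ]
```

```bash
for i in 1; do python3 -m jog '0 2.5 -0.6 0;0 2 -0.5 0' >/dev/null; python3 w.py;  python3 -m jog '0 2 -0.4 0;0 2 -0.3 0' >/dev/null; python3 w.py;python3 -m jog '0 2 -0.3 0' >/dev/null; python3 w.py; done | cut -c1-150
```

```text
t 11.55 gauge x -87.9 y -59.5 z 48.2  toolx-gy ang err 0.0039  F gx -3.8 gy -2.5 z 1.1 w -0.1 z [-0.03   0.02  -0.999] j [-0.3  -0.14 -0.52  1.23  0.0
t 11.75 gauge x -83.8 y -59.1 z 48.4  toolx-gy ang err 0.0046  F gx -3.9 gy -2.2 z 0.9 w 0.1 z [-0.031  0.02  -0.999] j [-0.29 -0.13 -0.5   1.23  0.01
t 11.85 gauge x -82.7 y -59.1 z 48.2  toolx-gy ang err 0.0048  F gx -14.3 gy -4.2 z 7.4 w 0.0 z [-0.034  0.02  -0.999] j [-0.29 -0.12 -0.5   1.23  0.0
```

```bash
python3 -m jog '0 0.8 -0.6 0' >/dev/null; python3 w.py;  python3 -m jog '0 1 -0.2 0' >/dev/null; python3 w.py
```

```text
t 11.95 gauge x -82.8 y -59.1 z 48.4  toolx-gy ang err 0.0048  F gx -7.8 gy -3.3 z 0.1 w 0.1 z [-0.037  0.021 -0.999] j [-0.29 -0.12 -0.49  1.24  0.01 -0.09]
t 12.05 gauge x -82.8 y -59.1 z 48.3  toolx-gy ang err 0.0049  F gx -10.6 gy -3.4 z 7.7 w 0.1 z [-0.039  0.021 -0.999] j [-0.29 -0.11 -0.49  1.24  0.01 -0.09]
```

Jammed: the force rises to 11–14 N with no motion, at the predicted place, so the right cell is the swollen one. I'll back off, lift and grasp it.

```bash
python3 -m jog '0 -10 -1 0;0 0 -30 0;0 0 -28 0;0 20 0 0.005;0 30 0 0;0 10 0 0' 60 >/dev/null; python3 w.py
```

```text
t 12.65 gauge x -25.2 y -57.9 z 108.9  toolx-gy ang err 0.0013  F gx 0.4 gy -0.9 z -0.1 w 60.1 z [-0.03   0.023 -0.999] j [-0.28  0.01 -0.26  1.34  0.01 -0.08]
```

```bash
python3 -m jog '-2.5 -8 0 0;0 0 30 0;0 0 25 0;0 0 5 0' >/dev/null; python3 w.py; python3 look.py 4
```

```text
t 13.05 gauge x -31.8 y -59.0 z 49.8  toolx-gy ang err 0.0021  F gx 0.5 gy 0.3 z -0.3 w 59.9 z [-0.022  0.023 -1.   ] j [-0.29  0.02 -0.36  1.22  0.02 -0.09]
56 [249.4 152.1] gauge 60.5 65.9
34 [249.6 161.3] gauge 36.3 60.8
50 [246.7 178. ] gauge -9.1 59.9
```

View pics/s4.png

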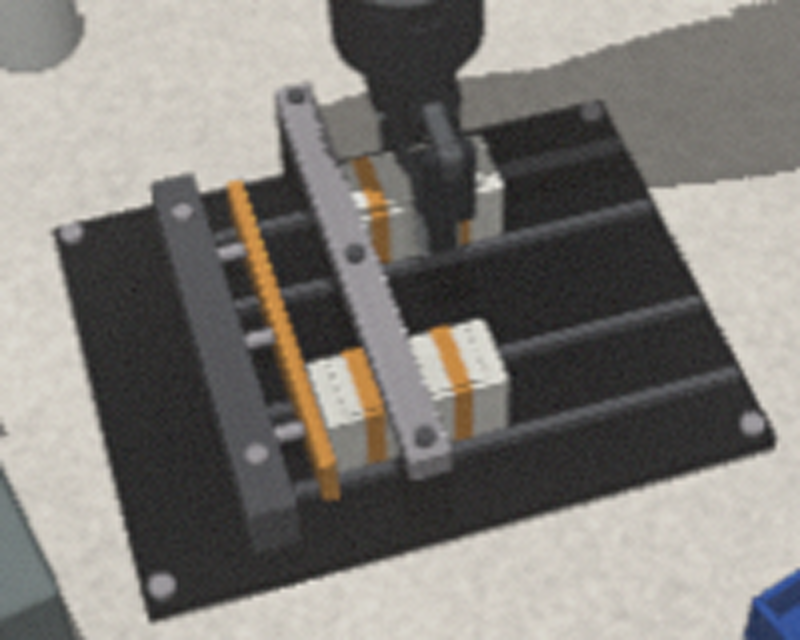

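Both fingers straddle the swollen cell, just behind its middle and clear of the bar. The good cell sits at the stop. Next I close and draw back.

```bash
python3 -m jog '-0.5 0 3 0;0 0 -0.3 0;0 0 -0.3 0;0 0 -0.3 0;0 0 -0.3 0' 25 45 >/dev/null; python3 w.py; python3 -m jog '0 -10 -0.5 0;0 -15 -0.5 0;0 -20 -0.5 0' >/dev/null; python3 w.py
```

```text
t 13.65 gauge x -30.4 y -59.6 z 52.8  toolx-gy ang err 0.0024  F gx -1.5 gy -0.4 z -3.9 w 38.9 z [-0.018  0.022 -1.   ] j [-0.29  0.02 -0.36  1.22  0.02 -0.09]
t 13.95 gauge x -73.8 y -60.2 z 56.1  toolx-gy ang err 0.0021  F gx -0.0 gy 0.9 z -2.1 w 39.2 z [-0.015  0.021 -1.   ] j [-0.3  -0.13 -0.49  1.23  0.02 -0.1 ]
```

```bash
python3 -m jog '0 0 -15 0;0 0 -25 0;0 0 -30 0;-20 0 -10 0;-35 0 0 0;-45 2 0 0;-45 2 0 0;-45 2 0 0;-45 2 0 -0.1;-40 2 0 -0.1;-20 0 0 -0.1' >/dev/null; python3 w.py; python3 - <<'E'
from bench import robot;s=robot.observe();print(s["ee_pos"],s["ee_rot"].round(3).tolist())
E
```

```text
t 15.05 gauge x -45.0 y -368.0 z 147.6  toolx-gy ang err 0.3173  F gx 0.5 gy 0.7 z -1.7 w 39.6 z [ 0.003  0.009 -1.   ] j [-0.84  0.   -0.19  1.38  0.01 -0.95]
[ 464.61117717 -319.50635251  147.6297304 ] [[-0.114, 0.994, 0.003], [0.993, 0.114, 0.009], [0.009, 0.004, -1.0]]
```

```bash
python3 - <<'E'
from h import *;from bench import read_camera
a=read_camera("scene")["pixels"][60:240,130:330];b=read_camera("top")["pixels"][150:300,330:480]
cv2.imwrite("pics/m5.png",np.hstack([cv2.resize(a,(400,360)),cv2.resize(b,(360,360))]))
E
```

```text
(no output)
```

View pics/m5.png

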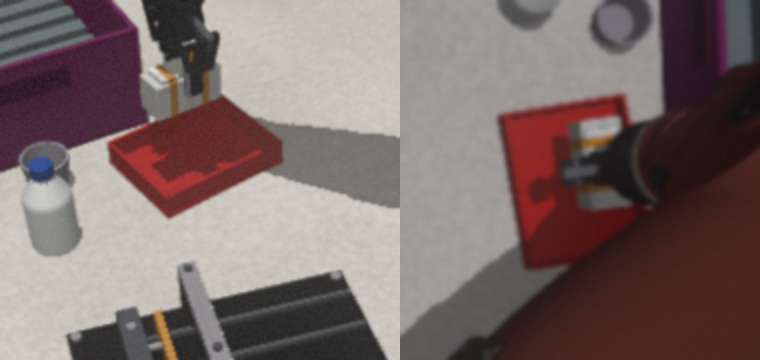

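```bash
python3 -m jog '-5.5 -17 5 0;0 0 30 0;0 0 30 0;0 0 12 0;0 0 4 0' >/dev/null; python3 w.py; python3 -m jog '0 0 3 0;0 0 3 0' >/dev/null; python3 w.py; python3 -c "from bench import robot;print(robot.observe()['ee_pos'])"
```

```text
t 15.65 gauge x -55.5 y -378.8 z 69.8  toolx-gy ang err 0.3092  F gx -0.0 gy 0.1 z -2.5 w 39.1 z [ 0.01   0.004 -1.   ] j [-0.87  0.02 -0.32  1.23  0.01 -0.97]
t 15.85 gauge x -54.3 y -378.6 z 65.4  toolx-gy ang err 0.3094  F gx -0.1 gy 0.3 z -1.4 w 39.7 z [ 0.011  0.002 -1.   ] j [-0.87  0.02 -0.32  1.22  0.01 -0.97]
[ 453.31859988 -328.06022717   65.40261165]
```

```bash
python3 -m jog '0 0 4 0;0 0 4 0;0 0 4 0;0 0 3 0' >/dev/null; python3 w.py; python3 -m jog '0 0 2 0;0 0 1.5 0' >/dev/null; python3 w.py; python3 -m jog '0 0 1.5 0;0 0 1.5 0' >/dev/null; python3 w.py
```

```text
t 16.25 gauge x -52.5 y -379.4 z 52.0  toolx-gy ang err 0.3095  F gx 1.0 gy -0.3 z -2.0 w 39.1 z [ 0.014 -0.001 -1.   ] j [-0.86  0.04 -0.34  1.19  0.01 -0.97]
t 16.45 gauge x -52.6 y -379.4 z 48.0  toolx-gy ang err 0.3094  F gx -0.4 gy 0.8 z -2.6 w 39.5 z [ 0.013 -0.001 -1.   ] j [-0.86  0.04 -0.34  1.18  0.01 -0.97]
t 16.65 gauge x -52.6 y -379.4 z 44.7  toolx-gy ang err 0.3093  F gx 0.5 gy 0.8 z 0.1 w 39.6 z [ 0.013 -0.001 -1.   ] j [-0.86  0.04 -0.34  1.18  0.01 -0.97]
```

```bash
python3 -m jog '0 0 1 0' >/dev/null; python3 w.py; python3 -m jog '0 0 0.7 0' >/dev/null; python3 w.py
```

```text
t 16.75 gauge x -52.3 y -379.4 z 44.3  toolx-gy ang err 0.3094  F gx -1.4 gy 2.5 z 8.8 w 39.6 z [ 0.014 -0.001 -1.   ] j [-0.86  0.04 -0.34  1.17  0.01 -0.97]
t 16.85 gauge x -52.2 y -379.4 z 44.4  toolx-gy ang err 0.3094  F gx -3.5 gy 1.7 z 6.1 w 39.3 z [ 0.014 -0.001 -1.   ] j [-0.86  0.04 -0.34  1.17  0.01 -0.97]
```

Seated on the tray floor. I release gradually to a modest opening, then lift straight up.

```bash
python3 -m jog '0 0 -0.5 0;0 0 0 0;0 0 0 0;0 0 0 0' 58 >/dev/null; python3 w.py; python3 -m jog '0 0 -8 0;0 0 -20 0;0 0 -40 0;0 0 -45 0;0 0 -45 0;30 -40 0 0;45 -10 0 0' >/dev/null; python3 w.py
```

```text
t 17.25 gauge x -51.4 y -380.1 z 46.0  toolx-gy ang err 0.3094  F gx 0.3 gy 0.6 z 0.0 w 57.8 z [ 0.016 -0.003 -1.   ] j [-0.86  0.04 -0.34  1.17  0.01 -0.97]
t 17.95 gauge x -122.3 y -328.0 z 213.0  toolx-gy ang err 0.3069  F gx -0.0 gy -0.0 z 0.4 w 57.9 z [ 0.017 -0.006 -1.   ] j [-0.87 -0.3  -0.35  1.51  0.01 -0.97]
```

```bash
python3 -m jog '45 0 0 0;45 0 0 0;45 0 0 0;0 0 0 0' >/dev/null; python3 w.py; python3 look.py 6; python3 - <<'E'
from h import *;from bench import read_camera
s=read_camera("scene")["pixels"][70:330,150:350];t=read_camera("top")["pixels"][110:310,130:450]
cv2.imwrite("pics/m6.png",np.hstack([cv2.resize(s,(308,400)),cv2.resize(t,(490,400))[:,:490]]))
E
```

```text
t 18.35 gauge x -166.1 y -193.8 z 216.1  toolx-gy ang err 0.3052  F gx 0.7 gy -1.0 z 0.3 w 57.8 z [ 0.022 -0.009 -1.   ] j [-0.65 -0.56 -0.54  1.57  0.01 -0.75]
251 [275.4 157.3] gauge 62.2 -4.1
32 [249.5 161.2] gauge 36.4 61.0
47 [246.3 177.9] gauge -9.0 60.8
```

View pics/m6.png

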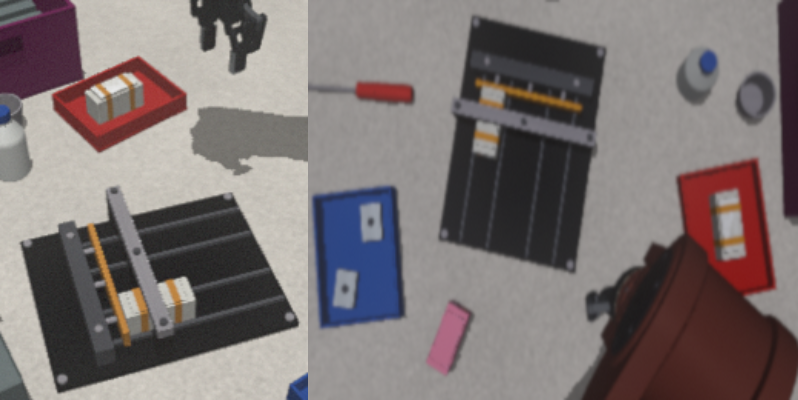

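The swollen cell lies flat in the red tray. The good cell is in its lane against the stop, and the other objects look undisturbed. Handing in.

```bash
python3 -c "from bench import robot;print(robot.sign_off());print(robot.observe()['clock'])"
```

```text
the job is handed in; nothing more can be done
None
the job is handed in; nothing more can be done
```

The job is done and handed in at about 18.5 s of the 72 s allowed. The swollen cell was the one in the right lane (gauge y = −60), and it now lies flat in the red tray.

- **Good cell (left lane):** It slid under the bar at about 4 N. I pressed it home with the stop pushed in about 2.8 mm by camera (about 3.3 mm by force) and held it about 0.7 s. The push force was mostly about 12 N, with one 18 N reading. The last check puts it at gauge x = +13.7 mm, in its lane and against the stop.
- **Swollen cell (right lane):** It jammed at the predicted place and did not move in two further gentle pushes. The highest push reading was about 14 N including friction, so roughly 10 N on the bar. I drew it back, lifted it out, lowered it until it touched the tray floor (about 9 N), and released it.
- **Final view:** Both cells are where they should be, the gripper touches nothing, and no other object looks moved.

Some readings were less clean:
- **Drag in the right lane:** The right cell slowed about 9 mm before the jam. That was my finger pressing down on it, and it cleared when I raised the tool slightly.
- **Lift near the bar:** The tool rose a few millimetres while gripping the swollen cell, just before I drew it back from under the bar. I saw no contact there, but I did not check it separately.
- **Tool tilt:** The tool drifted up to about 2.5° off vertical during the work and was under 1° when I set the cell down.

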